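Lay the scalpel and the brush home in the kit tray, in order of use

TASK

Complete the dissecting kit tray in its order of use: lay the scalpel in the lane under the green tab, point first, and slide it gently along the lane under the blue tip guard until you feel it press against the soft stop hidden inside; then do the same with the red sorting brush in the lane under the red tab. Stop as soon as a stop yields (do not ram it to its end), leave both instruments lying flat in their lanes with nothing touching them, and do not disturb the other things on the bench.

Things in the scene. Friction and masses are not known exactly. Their poses are not given: they have to be found in the camera images.
- kit_tray: Fixed aluminium instrument tray, 290 mm (x) by 180 (y). Origin: centre of its underside, on the bench; +x runs along the lanes from the open heel end near the robot to the tip guard. Floor flat, no lip, 5 mm above the bench. Lanes at y = +45 mm (left), 0, -45 mm (right); fine steel forceps, 10 mm high, fixed in the middle lane from x = 5 mm on. Behind x = -25 mm nothing else stands on the floor.
- rib_entry (a point): Point in the middle lane on the tray floor (tray x = -25 mm, y = 0) where the white ribs begin. Onward from x = -7 mm each lane is a channel 14 mm wide between ribs 10 mm high; from -25 to -7 mm the ribs flare, about 30 mm apart at their ends.
- guard_mouth (a point): Point in the middle lane on the tray floor below the edge of the blue guard's roof (tray x = 55 mm, y = 0). The guard covers the lanes from here to x = 145 mm; mouth 16 mm high over the floor, roof top 25 mm above the bench. Hidden under it, in the left and right lane, stands a soft stop pad 12 mm wide; its face is 10 to 28 mm inside the mouth, unknown and different in each lane.
- tab_first: Green tab, 40 x 26 x 4 mm, on the guard's roof over the lane of the instrument that is used first (the scalpel). It is over the left or the right lane. Origin: centre of its underside, exactly over the lane's middle line; axes parallel to the tray's.
- tab_last: Red tab, same size, on the guard's roof over the lane of the instrument that is used last (the brush), which is the other outer lane. Origin and axes like the green tab's.
- pad_left (a joint): How far the soft stop pad in the left lane (+y of the tray) is pressed in, in m: 0 free, grows as it is pushed along +x. Spring 1 N per mm; its end is at 12 mm. Pressed 2 mm counts as felt; over 10.5 mm counts as rammed.
- pad_right (a joint): The same for the right lane (-y of the tray).
- scalpel: Flat steel scalpel, 144 mm long, 9 wide, 5 high, about 20 g, flat on a fixed flat stack of papers, top 5 mm above the bench. Origin: middle of its length, underside. Own -y points to the blade tip (72 mm), +y to the square heel (72 mm). Solid handle from y = -38 to +72 mm, 8 mm wide, balance point y = +17 mm; the blade passes the stop pad, so the shoulder at y = -38 mm meets it.
- sorting_brush: Sorting brush with thin red handle, 178 mm long, 9 wide, 9 high, about 12 g, on the same papers (top 5 mm high). Origin: middle of its length, underside. Own -y points to the bristle tip (89 mm), +y to the heel (89 mm). Solid from y = -51 to +89 mm, balance point about y = +19 mm; the bristles pass the stop pad, so the shoulder at y = -51 mm meets it.
- eraser: Bystander: blue and white eraser, 19 x 42 x 12 mm, on the papers. Origin: centre of its underside.
- tape_roll: Bystander: roll of white tape, 56 mm round, 12 high. Origin: centre of its underside.
- petri_dish: Bystander: petri dish, 63 mm round, 16 high. Origin: centre of its underside.
- dropper_bottle: Bystander: standing amber dropper bottle, 29 mm round, 86 high. Origin: centre of its underside.
- bench_timer: Bystander: white bench timer, 62 x 66 x 19 mm. Origin: centre of its underside.

How it is judged:
By the outcome, as a careful person would: the job done as asked, in the order asked, and still so for the second after the job is handed in, with the robot touching nothing.
It also fails if it takes over 67 s, if anything falls off the work surface, if the arm or the gripper's body presses on something with over 40 N, if the wrist force passes 120 N, or if a joint passes its speed limit or range.

ROBOT

A 6-joint arm with a two-finger parallel gripper is mounted at the origin on a cart in front of the work surface, level with it; the furniture and walls round the work are solid. World frame = base frame: x ahead of the robot, y to its left, z up, the work surface at z = 0. Lengths are in mm, angles in rad, forces in N, time in s.
With the tool pointing down it reaches from about 300 to 850 mm from the base axis. Payload 4.2 kg.
Tool frame: the origin (TCP) lies between the finger pads; the fingertips stand 14 mm ahead of it and the grasp point (between the pads) lies 5 mm behind it (arm.nose_length is the distance from the TCP to the fingertips, in mm); z points along the fingers, y is the line along which they close (so a half turn about z gives the same grasp; the last joint's range is limited). The gripper opens to 91 mm and grips with 3 to 60 N. Pads are 32 mm wide; open, the fingers measure 118 mm over their backs; the gripper's body (76 mm by 178 mm) begins 60 mm behind the grasp point.
Start: joints at [-1.293, 0.32, 1.565, -0, 1.257, -0.02], TCP at [168.719, -549.709, 191.976] pointing down, gripper open.
Joint ranges: [-3.11, 3.11], [-0.84, 2.01], [0.21, 2.61], [-1.34, 4.49], [0.05, 2.63], [-2.56, 2.56]. Speed limits (rad/s): [2.57, 2.57, 3.14, 3.14, 3.14, 3.14].

INTERFACE

Orientations are given as a unit quaternion [x, y, z, w].
In Python, from cell import arm gives the robot as it stands.
- The arm moves only by the shell command python3 nudge.py [FORCE], which reads ROWS from standard input. ROWS is a JSON list of rows, 1 to 12 of them, each of 5 numbers: dx, dy, dz in mm, then a turn about the tool's z in rad, then the finger opening in mm; each row is the pose to reach, as a shift and turn from the pose commanded when the command began, along the tool's axes at that moment; what a row does not reach only later rows make up. A row lasts 1/10 s, in which the tool goes at most 50 mm and 0.15 rad, less where a joint would pass 70% of its speed; a pose out of reach is approached as far as the arm can. The fingers move at their own pace and stop on an object; FORCE is the grip in N (left out, the last holds). Time passes only in rows, so rows that do not move let the fingers close. It prints the time, the measured TCP pose, the force, the opening and the grip force at its end. Input that does not fit is refused with a message, and nothing moves.
- arm.read_state(): the state, without advancing time (a new reading comes with each control period).
- arm.capture(name): name is "scene" or "top" or "wrist"; returns the picture (384x512x3 uint8, red, green, blue); there is no depth.
- arm.camera_params(name): a dict with "mtx" (3x3 intrinsics, pixels), "k1" (the pictures are not rectified: a ray, as slopes to the right and down, at radius r is drawn at 1 + k1 r^2 times it, then the intrinsics apply), "extrinsics" (4x4, takes a point from camera to world coordinates). Camera axes: x right, y up, looking along -z (the intrinsics and any distortion apply to the point x, -y, -z); pixel columns grow to the right and rows downward; lengths in mm; the calibration is good to about 2 mm. A picture is of the moment at which its call begins: read the wrist's pose just before it. camera_params takes no time and is no camera call; for the wrist camera it gives the pose at the moment of the call.
- arm.hand_in(): hands the job in; it is judged then, once.
The state is a dict: "time_s": time; "joint_pos": joint angles; "qd": joint speeds; "tau": joint torques, N m; "tool_pos": TCP position; "tool_rot": TCP orientation; "force": force on the tool from outside, world axes, zero at the start; "ft_torque": the same for the moment, N m; "finger_gap": finger opening in mm; "grip_force": force on a finger pad.
Only numpy, scipy, OpenCV 4.12 (cv2) and the standard library are available. Lean on these libraries where they do the work, as an engineer would, in place of code of your own. Each camera call takes 0.05 s, during which the arm holds its last target. There are 200 camera calls.

## Working session

There is one attempt and no reset: what is moved stays moved. The work goes in short steps, Python scripts to look and compute and a shell command to move; the robot and the scene stay as the last step left them, time stands still between calls to the robot, and variables do not carry over. Pictures are saved under pics/ and viewed, at most 10 in all, crops included, and the job is handed in when it is done.

```bash
ls; mkdir -p pics; cat > h.py <<'E'
import numpy as np, cv2
from cell import arm
def ray(c,u,v):
    K=np.array(c["mtx"]);E=np.array(c["extrinsics"])
    d=np.array([(u-K[0,2])/K[0,0],(v-K[1,2])/K[1,1]]);p=d.copy()
    for _ in range(20): p=d/(1+c["k1"]*(p@p))
    return E[:3,3],E[:3,:3]@np.array([p[0],-p[1],-1])
def px(c,u,v,z):
    o,d=ray(c,u,v); return o+d*(z-o[2])/d[2]
def proj(c,P):
    K=np.array(c["mtx"]);E=np.array(c["extrinsics"])
    q=E[:3,:3].T@(np.array(P,float)-E[:3,3]); s=np.array([q[0],-q[1]])/-q[2]; s=s*(1+c["k1"]*(s@s))
    return K[0,0]*s[0]+K[0,2],K[1,1]*s[1]+K[1,2]
def save(n,im): cv2.imwrite("pics/"+n+".png",cv2.cvtColor(im,cv2.COLOR_RGB2BGR))
E
python3 - <<'E'
from h import *
for n in("top","scene","wrist"):
    c=arm.camera_params(n);im=arm.capture(n);save(n+"0",im);print(n,c)
a=cv2.imread("pics/top0.png");
cv2.imwrite("pics/top0b.png",cv2.resize(a,(800,600),interpolation=cv2.INTER_CUBIC))
E
```

```text
(no output)
```

View pics/top0b.png

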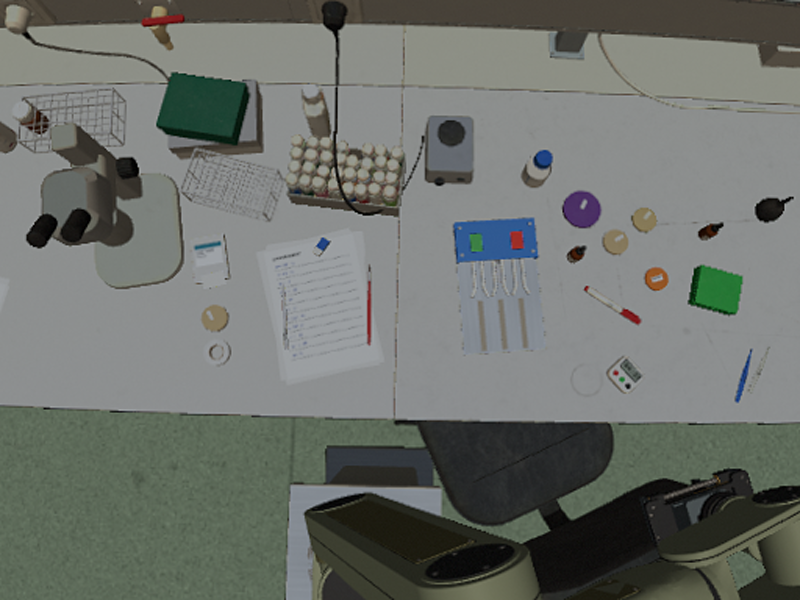

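View pics/wrist0.png

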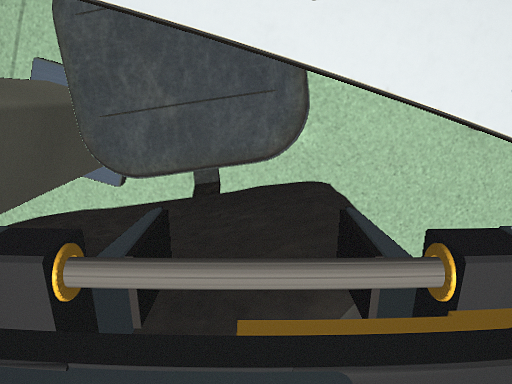

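The top view shows the tray at (500,285), green tab on the left (476,242), red tab on the right (516,240), the brush at (369,305) and perhaps the scalpel at (286,320). The wrist view shows only the floor and the chair. I'll measure roughly and zoom in on the papers.

```bash
python3 - <<'E'
from h import *
c=arm.camera_params("top");s=.64
for n,u,v,z in [("green",476,242,29),("red",516,240,29),("brushtip",369,265,10),("brushheel",369,345,10),("scA",284,290,8),("scB",290,348,8),("trayHL",465,352,5),("trayHR",542,348,5),("eraser",321,246,15),("bottle",576,255,0),("timer",624,374,15),("petri",587,378,10),("tape",216,352,8),("edge",395,415,0)]:
    print(n,px(c,u*s,v*s,z).round(0))
a=cv2.imread("pics/top0.png")[145:250,160:350]
cv2.imwrite("pics/c1.png",cv2.resize(a,None,fx=4.2,fy=4.2,interpolation=cv2.INTER_CUBIC))
E
```

```text
green [ 674. -226.   29.]
red [ 681. -314.   29.]
brushtip [620.   6.  10.]
brushheel [445.   0.  10.]
scA [561. 190.   8.]
scB [435. 169.   8.]
trayHL [ 435. -206.    5.]
trayHR [ 448. -373.    5.]
eraser [659. 113.  15.]
bottle [ 658. -455.    0.]
timer [ 394. -549.   15.]
petri [ 385. -469.   10.]
tape [422. 329.   8.]
edge [299. -59.   0.]
```

View pics/c1.png

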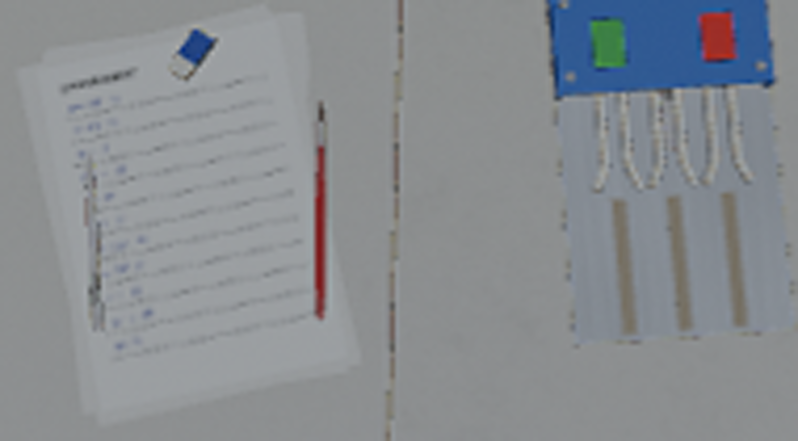

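Scalpel is at the paper's left edge (crop x≈92, rows 150–330) and the brush at the right (320, 100–318); blade/bristle ends point away from the robot. The green tab is over the left lane. Next I check the tool axes and move to look from the wrist camera.

```bash
cat >> h.py <<'E'
from scipy.spatial.transform import Rotation as R
def pose():
    s=arm.read_state(); return np.array(s["tool_pos"]),R.from_quat(s["tool_rot"]).as_matrix(),s
def rel(P):
    p,M,_=pose(); return (M.T@(np.array(P)-p)).round(1)
E
python3 - <<'E'
from h import *
p,M,s=pose();print(p,M.round(3),s["force"])
c=arm.camera_params("wrist")["extrinsics"]
print("cam in tool",(M.T@(c[:3,3]-p)).round(1),(M.T@c[:3,:3]).round(2))
print(rel([480,170,270]),rel([430,-300,270]))
E
```

```text
[ 168.59714962 -549.34141705  191.34172938] [[ 0.956  0.293 -0.   ]
 [ 0.293 -0.956  0.001]
 [-0.    -0.001 -1.   ]] [-0.31525926  0.08679881 -0.85574631]
cam in tool [  72.4    0.5 -192.5] [[ 0.    0.97  0.26]
 [ 1.   -0.   -0.  ]
 [-0.    0.26 -0.97]]
[ 508.8 -596.4  -77.9] [ 323.1 -161.8  -78.5]
```

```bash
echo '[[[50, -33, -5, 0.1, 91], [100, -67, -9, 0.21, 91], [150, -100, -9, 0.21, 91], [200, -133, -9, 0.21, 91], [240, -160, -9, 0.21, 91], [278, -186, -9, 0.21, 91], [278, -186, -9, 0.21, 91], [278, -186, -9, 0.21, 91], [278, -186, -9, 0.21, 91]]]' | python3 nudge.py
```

```text
refused: ROWS must be a list of rows, each a list of 5 numbers. Nothing was moved.
```

The call was refused and nothing moved: it wants a list of rows, each a list of 5 numbers. Same move again in that form.

```bash
echo '[[50, -33, -5, 0.1, 91], [100, -67, -9, 0.21, 91], [150, -100, -9, 0.21, 91], [200, -133, -9, 0.21, 91], [240, -160, -9, 0.21, 91], [278, -186, -9, 0.21, 91], [278, -186, -9, 0.21, 91], [278, -186, -9, 0.21, 91], [278, -186, -9, 0.21, 91]]' | python3 nudge.py; python3 - <<'E'
from h import *
import pickle
p,M,s=pose();c=arm.camera_params("wrist");im=arm.capture("wrist");save("w1",im);pickle.dump((c,im),open("w1.pkl","wb"));print(p,M[:,0],s["time_s"]);print(rel([400,165,200]))
E
```

```text
time_s: 1.05
tool_pos: [380.0, -290.0, 200.8]
tool_rot: [0.999, 0.045, -0.0, 0.0]
force: [0.5, -0.1, -0.7]
finger_gap: 91.2
grip_force: 0.0
[ 379.95468842 -289.99874514  200.81513018] [ 9.95964132e-01  8.97494311e-02 -6.98118975e-04] 1.05
[  60.5 -452.1    0.6]
```

View pics/w1.png

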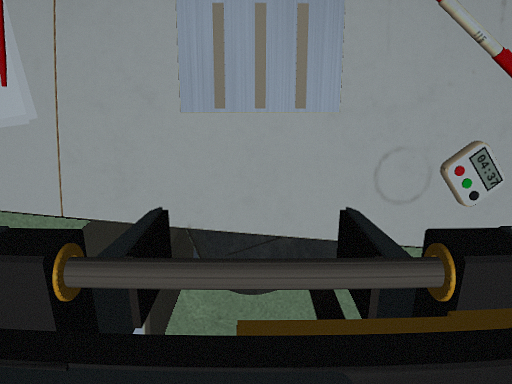

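The tray's heel edge shows at row 112 between (181,112) and (340,111), but the tabs and ribs are out of view. I move 160 mm forward.

```bash
echo '[[50, 0, 0, 0, 91], [100, 0, 0, 0, 91], [140, 0, 0, 0, 91], [160, 0, 0, 0, 91], [160, 0, 0, 0, 91], [160, 0, 0, 0, 91]]' | python3 nudge.py; python3 - <<'E'
from h import *
import pickle
c,_=pickle.load(open("w1.pkl","rb"))
a,b=px(c,180.5,112,5),px(c,340.5,111.5,5);print("heel",a,b,np.linalg.norm(a-b),np.arctan2((a-b)[1],(a-b)[0])-np.pi/2)
p,M,s=pose();c=arm.camera_params("wrist");im=arm.capture("wrist");save("w2",im);pickle.dump((c,im),open("w2.pkl","wb"));print(p,M[:,0],s["time_s"]);print(rel([420,165,200]))
hsv=cv2.cvtColor(im,cv2.COLOR_RGB2HSV)
for n,m in(("g",cv2.inRange(hsv,(45,120,50),(80,255,255))),("r",cv2.inRange(hsv,(0,150,90),(8,255,255))|cv2.inRange(hsv,(172,150,90),(180,255,255))),("b",cv2.inRange(hsv,(100,150,50),(125,255,255)))):
    for k in cv2.findContours(m,0,2)[0]:
        if cv2.contourArea(k)>300:
            r=cv2.minAreaRect(k);z=25 if n=="b" else 29
            B=np.array([px(c,*q,z) for q in cv2.boxPoints(r)]);print(n,r,B.mean(0).round(1),np.linalg.norm(B-np.roll(B,1,0),axis=1).round(1),B[:,:2].round(1).tolist())
E
```

```text
time_s: 1.7
tool_pos: [538.0, -277.5, 200.3]
tool_rot: [0.999, 0.043, -0.001, -0.0]
force: [0.0, -0.3, -0.6]
finger_gap: 91.2
grip_force: 0.0
heel [ 429.82238067 -203.78818702    5.        ] [ 446.70607961 -383.00836096    5.        ] 180.01369402494407 0.09392924941819092
[ 537.99947032 -277.48330903  200.25532109] [ 0.99628225  0.0861247  -0.00205131] 1.7
[ -79.3 -450.8    0.9]
g ((213.5, 31.5), (41.0, 25.0), 90.0) [ 671.6 -226.2   29. ] [39.2 24.8 39.1 25.4] [[690.2, -212.6], [692.1, -237.3], [653.1, -240.1], [651.1, -214.8]]
r ((491.95721435546875, 199.31515502929688), (32.37535095214844, 13.67351245880127), 41.423667907714844) [ 523.8 -559.1   29. ] [44.8 15.2 44.6 15.7] [[528.9, -536.0], [541.8, -544.0], [519.0, -582.3], [505.6, -574.3]]
r ((16.194900512695312, 161.09817504882812), (115.0985107421875, 5.834821701049805), 83.04703521728516) [519.   -9.3  29. ] [132.2   7.1 131.8   7.7] [[584.4, -3.4], [585.5, -10.3], [453.9, -15.5], [452.2, -8.0]]
r ((303.5, 31.0), (40.0, 25.0), 90.0) [ 680.  -316.1   29. ] [38.1 24.9 38.2 25.4] [[697.8, -301.5], [700.2, -326.3], [662.3, -330.9], [659.9, -305.6]]
b ((258.0, 37.0), (74.0, 176.0), 90.0) [ 671.2 -271.2   25. ] [ 72.1 176.3  72.2 183.3] [[699.3, -180.2], [714.8, -355.8], [643.3, -365.7], [627.3, -183.1]]
```

View pics/w2.png

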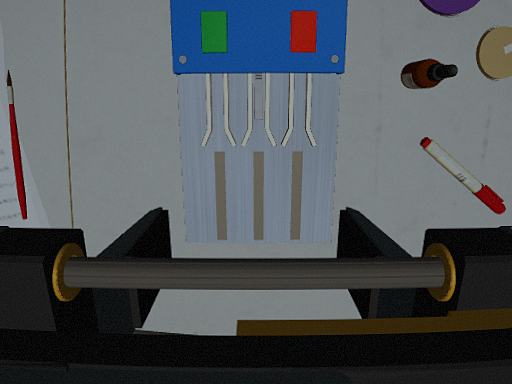

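The wrist view shows the green tab (213,31) over the left lane and the red tab (303,31) over the right; ribs start at row ≈146, and the brush is at the left, (10,72)–(25,218). The tabs are 90.3 mm apart, and the tray yaw is 0.0935 from both tabs and heel edge. Next is the scalpel.

```bash
echo '[[-9, -50, 0, 0, 91], [-18, -100, 0, 0, 91], [-27, -150, 0, 0, 91], [-35, -200, 0, 0, 91], [-44, -250, 0, 0, 91], [-53, -300, 0, 0, 91], [-62, -350, 0, 0, 91], [-70, -400, 0, 0, 91], [-79, -451, 0, 0, 91], [-79, -451, 0, 0, 91], [-79, -451, 0, 0, 91], [-79, -451, 0, 0, 91]]' | python3 nudge.py; python3 - <<'E'
from h import *
import pickle
p,M,s=pose();c=arm.camera_params("wrist");im=arm.capture("wrist");save("w3",im);pickle.dump((c,im),open("w3.pkl","wb"));print(p,M[:,0],s["time_s"])
E
```

```text
time_s: 2.95
tool_pos: [421.0, 164.4, 201.1]
tool_rot: [0.999, 0.043, 0.0, 0.0]
force: [1.1, -0.4, 0.1]
finger_gap: 91.2
grip_force: 0.0
[420.99059684 164.43205191 201.10182089] [9.96260713e-01 8.63970763e-02 3.70148019e-04] 2.95
```

View pics/w3.png

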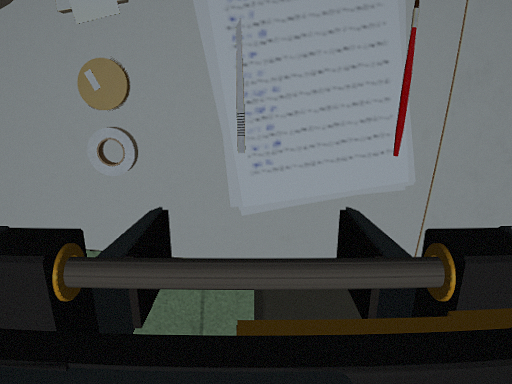

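The scalpel lies from the tip at (239,16) to the heel at (241,153), and the brush heel is at (397,156). I'll fit its axis.

```bash
python3 - <<'E'
from h import *
import pickle
c,im=pickle.load(open("w3.pkl","rb"))
g=cv2.cvtColor(im,cv2.COLOR_RGB2GRAY).astype(int)
for r in (16,20,40,60,80,100,130,140,148,152,153,154,155,156): print(r,g[r,228:254])
hsv=cv2.cvtColor(im,cv2.COLOR_RGB2HSV)
m=cv2.inRange(hsv,(0,150,90),(8,255,255))|cv2.inRange(hsv,(172,150,90),(180,255,255))
k=max(cv2.findContours(m,0,2)[0],key=cv2.contourArea);r=cv2.minAreaRect(k)
B=np.array([px(c,*q,12) for q in cv2.boxPoints(r)]);print(r,B.round(1))
for u,v in((239,16),(241.3,153.5),(240.5,100)):print(px(c,u,v,10).round(1))
E
```

```text
16 [138 132 127 128 130 131 132 134 140 140 138 134 131 135 133 134 138 141
 143 142 135 133 131 127 125 133]
20 [137 131 121 103 102 110 119 124 134 140 143 128 118 138 146 143 145 142
 144 146 143 142 142 143 143 146]
40 [143 145 142 139 128 123 127 129 123 114 113 117 111 122 139 142 146 143
 143 143 142 144 144 142 141 144]
60 [147 144 145 143 142 146 146 141 129 123 122 122 119 127 101 139 145 145
 144 145 143 142 141 140 141 144]
80 [145 147 146 148 144 149 145 152 126 116 118 118 120 122 122 103 140 146
 142 141 142 146 145 139 140 141]
100 [148 146 147 144 145 146 149 151 111 120 125 120 124 123 121 116 144 145
 140 131 127 130 141 137 133 124]
130 [142 141 146 149 146 146 147 147 154  74  69  75  80  79  80  73  67 145
 149 141 141 137 134 131 134 137]
140 [141 140 140 144 145 149 143 148 152 118 115 117 122 123 114 111 115 143
 145 142 141 142 142 143 144 142]
148 [139 140 142 143 141 149 147 149 150 131 119 118 115 121 117 114 121 104
 145 148 149 148 144 138 130 117]
152 [144 139 142 142 139 144 148 146 148 151 127 124 127 122 122 123 117 148
 146 149 147 145 147 144 145 141]
153 [141 140 141 142 143 143 147 146 148 149 140 142 144 143 144 147 141 147
 146 146 146 145 145 142 138 135]
154 [140 142 140 141 144 140 147 146 147 147 146 147 149 149 147 148 147 149
 149 144 144 142 146 140 134 131]
155 [141 141 142 141 143 138 147 149 149 148 148 147 145 147 148 148 146 149
 147 143 136 132 136 138 139 136]
156 [139 142 139 140 145 138 143 147 147 145 145 146 151 146 149 148 147 145
 148 138 128 123 133 143 146 144]
((405.4000244140625, 91.19998931884766), (6.505382061004639, 129.5419464111328), 8.130102157592773) [[445.3   4.7  12. ]
 [584.2   8.8  12. ]
 [584.1   1.6  12. ]
 [445.   -3.1  12. ]]
[576.2 192.4  10. ]
[430.9 178.4  10. ]
[490.1 183.9  10. ]
```

```bash
echo '[[20, -8, 40, -0.01, 40], [34, -14, 80, -0.01, 40], [34, -14, 120, -0.01, 40], [34, -14, 150, -0.01, 40], [34, -14, 165, -0.01, 40], [34, -14, 170, -0.01, 40], [34, -14, 170, -0.01, 40], [34, -14, 170, -0.01, 40]]' | python3 nudge.py 20; python3 - <<'E'
from h import *
p,M,s=pose();print(p,M[:,0],s["time_s"],rel([453.5,181,20]))
E
```

```text
time_s: 3.8
tool_pos: [454.9, 182.5, 31.9]
tool_rot: [0.999, 0.048, 0.001, -0.0]
force: [-0.1, -0.6, 0.7]
finger_gap: 39.9
grip_force: 0.0
[454.85329791 182.50160736  31.87280995] [0.99535057 0.09629684 0.00204099] 3.8 [-1.5  1.4 11.9]
```

```bash
echo '[[-1, 1, 6, 0, 40], [-1, 1, 11, 0, 40], [-1, 1, 11.5, 0, 40], [-1, 1, 11.5, 0, 40], [-1, 1, 11.5, 0, 4], [-1, 1, 11.5, 0, 4], [-1, 1, 11.5, 0, 4], [-1, 1, 11.5, 0, 4], [-1, 1, 11.5, 0, 4], [-1, 1, 11.5, 0, 4]]' | python3 nudge.py 20
```

```text
time_s: 4.8
tool_pos: [452.8, 181.8, 19.4]
tool_rot: [0.999, 0.049, -0.0, 0.0]
force: [-0.4, -0.0, 0.1]
finger_gap: 4.2
grip_force: 0.0
```

```bash
python3 - <<'E'
from h import *
im=arm.capture("wrist");t=arm.capture("scene")
c=arm.camera_params("scene");u,v=map(int,proj(c,[480,180,10]));print(u,v)
a=cv2.resize(t[max(v-50,0):v+50,max(u-66,0):u+66],(528,400),interpolation=cv2.INTER_CUBIC)
w=cv2.resize(im[100:384,100:400],(300,284))
o=np.zeros((400,800,3),np.uint8);o[:,:a.shape[1]]=a;w2=im[150:384,120:392];o[:234,528:]=w2;save("chk",o)
E
```

```text
203 241
```

View pics/chk.png

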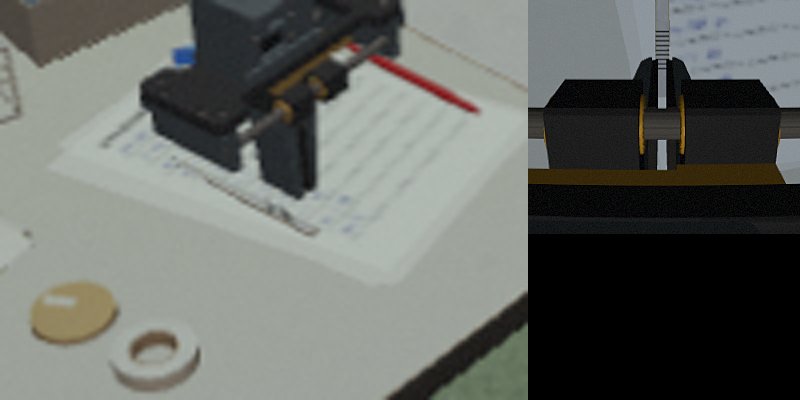

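The scene crop shows the closed fingertips at (300,198), apparently just above the scalpel, whose heel is at (315,235). I'll check the geometry.

```bash
python3 - <<'E'
from h import *
p,M,s=pose();c=arm.camera_params("scene");print(arm.nose_length,p,s["force"],s["finger_gap"],s["grip_force"])
f=lambda P:((np.array(proj(c,P))-[137,191])*4).round(0)
for z in(5,12,20,30):print(z,f([453,181.5,z]),f([437,185,z]))
print("heel",f([431.5,179,10]),"tip",f([576,192.5,8]))
E
```

```text
14.0 [452.80423847 181.85822024  19.43096245] [-0.48875848 -0.07267038 -0.40174986] 3.927459801954533 0.0
5 [290. 223.] [302. 235.]
12 [290. 216.] [301. 228.]
20 [289. 207.] [300. 219.]
30 [287. 196.] [299. 208.]
heel [313. 229.] tip [170. 155.]
```

```bash
python3 - <<'E'
from h import *
p,M,s=pose();c=arm.camera_params("wrist")
for z in(-60,-20,-5,14):
  print(z,[tuple(np.round(proj(c,p+M@np.array([x,y,z])),0)) for x in(-16,16) for y in(-45.5,45.5,-59,59)])
im=arm.capture("wrist");g=cv2.cvtColor(im,cv2.COLOR_RGB2GRAY)
a=cv2.resize(im[120:340,170:340],(510,600)[::1],interpolation=cv2.INTER_NEAREST);save("z",a)
E
```

```text
-60 [(np.float64(151.0), np.float64(302.0)), (np.float64(353.0), np.float64(302.0)), (np.float64(122.0), np.float64(301.0)), (np.float64(382.0), np.float64(301.0)), (np.float64(145.0), np.float64(236.0)), (np.float64(359.0), np.float64(236.0)), (np.float64(114.0), np.float64(236.0)), (np.float64(390.0), np.float64(236.0))]
-20 [(np.float64(172.0), np.float64(261.0)), (np.float64(333.0), np.float64(261.0)), (np.float64(148.0), np.float64(261.0)), (np.float64(357.0), np.float64(261.0)), (np.float64(168.0), np.float64(207.0)), (np.float64(337.0), np.float64(207.0)), (np.float64(143.0), np.float64(207.0)), (np.float64(362.0), np.float64(207.0))]
-5 [(np.float64(177.0), np.float64(250.0)), (np.float64(328.0), np.float64(250.0)), (np.float64(155.0), np.float64(249.0)), (np.float64(350.0), np.float64(249.0)), (np.float64(174.0), np.float64(199.0)), (np.float64(331.0), np.float64(199.0)), (np.float64(151.0), np.float64(199.0)), (np.float64(354.0), np.float64(199.0))]
14 [(np.float64(183.0), np.float64(237.0)), (np.float64(322.0), np.float64(237.0)), (np.float64(163.0), np.float64(237.0)), (np.float64(342.0), np.float64(237.0)), (np.float64(181.0), np.float64(190.0)), (np.float64(324.0), np.float64(190.0)), (np.float64(160.0), np.float64(190.0)), (np.float64(346.0), np.float64(190.0))]
```

View pics/z.png

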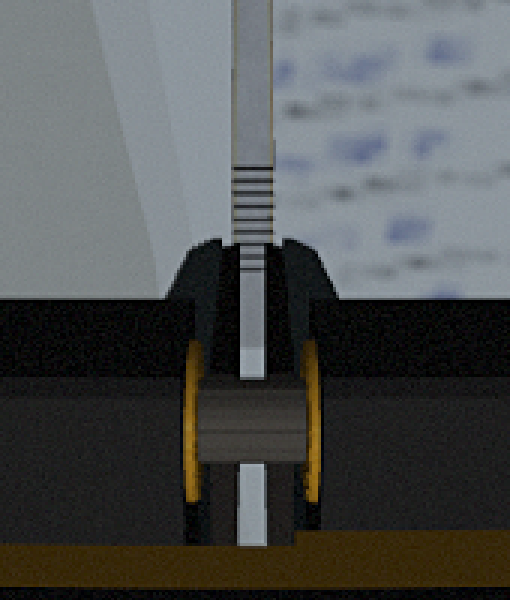

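The closed fingertips appear at image row 207. A tip 14 mm ahead of the TCP would be near row 190, so the tips look higher than stated. This agrees with the scene view and with the empty grip. I'll reopen and go down in small steps, watching the force.

```bash
echo '[[0, 0, 0, 0, 40], [0, 0, 0, 0, 40], [0, 0, 0, 0, 40], [0, 0, 1, 0, 40], [0, 0, 2, 0, 40], [0, 0, 2, 0, 40]]' | python3 nudge.py; echo '[[0, 0, 1, 0, 40], [0, 0, 2, 0, 40], [0, 0, 2, 0, 40]]' | python3 nudge.py
```

```text
time_s: 5.55
tool_pos: [452.6, 181.8, 17.2]
tool_rot: [0.999, 0.049, -0.0, 0.0]
force: [0.5, 0.4, 0.1]
finger_gap: 39.7
grip_force: 0.0
time_s: 5.85
tool_pos: [452.7, 181.8, 15.3]
tool_rot: [0.999, 0.049, -0.0, 0.0]
force: [-0.4, -0.6, 0.9]
finger_gap: 40.1
grip_force: 0.0
```

No contact with the nominal tip below the paper's surface, so the real tips are higher. I continue carefully.

```bash
echo '[[0, 0, 2, 0, 40], [0, 0, 4, 0, 40], [0, 0, 6, 0, 40], [0, 0, 6, 0, 40]]' | python3 nudge.py | grep -E 'pos|force:'; python3 - <<'E'
from h import *
p,M,s=pose();c=arm.camera_params("wrist");im=arm.capture("wrist");t=arm.capture("scene");save("s5",t)
g=cv2.cvtColor(im,cv2.COLOR_RGB2GRAY).astype(int)
for r in range(180,222,4):print(r,g[r,200:310:3])
# scene: finger bottom
h=cv2.cvtColor(t,cv2.COLOR_RGB2GRAY).astype(int)
for r in range(228,254,2):print(r,h[r,192:226])
E
```

```text
tool_pos: [452.5, 181.7, 9.1]
force: [0.3, 0.4, 0.3]
grip_force: 0.0
180 [137 138 138 134 150 149 151 149 149 150 155 156 155 152 154 156 123 128
 132 125 113 142 140 147 147 150 147 138 135 130 116 112 133 143 155 153
 152]
184 [133 134 137 134 151 147 148 149 150 148 156 151 155 154 154 157  72  77
  76  79  69 140 132 130 132 139 149 148 148 143 145 145 149 153 154 150
 146]
188 [136 137 136 137 142 148 149 149 149 149 155 155 155 155 155 158 118 125
 127 125 113 154 151 148 145 152 153 155 153 152 151 142 133 137 143 142
 141]
192 [139 137 136 135 136 148 149 150 150 149 157 153 154 156 157 155 133 134
 138 137 123 156 155 151 150 152 148 143 133 135 144 135 123 125 129 135
 138]
196 [138 138 136 132 134 148 151 148 148 150 154 153 155 155 156 157 130 136
 137 133 128 145 151 148 142 143 148 140 123 127 143 147 148 150 153 155
 152]
200 [139 137 135 136 136 145 150 150 148 147 150 153 156 157 153 157  65  75
  74  67  61 150 151 148 147 145 150 153 157 156 155 154 153 157 151 153
 150]
204 [135 136 135 137 135 134 150 148 149 148 148 156 154 153 154 158  45  56
  51  52  39 157 1
[... 1843 characters left out ...]
78 179 181 182 182 182 180 168 124  64  42  42  43  48  47 125
 175 173 171 174 175 173 176 180 178 179 176 175 170 167 171 176]
246 [175 176 176 175 174 174 175 175 178 180 181 181 182 157  89  44  61 103
 138 151 152 162 174 179 174 165 158 165 172 171 177 179 177 173]
248 [164 166 172 175 175 174 174 174 173 175 175 176 174 177 181 182 181 181
 162 123 132 152 150 139 140 171 177 174 176 177 167 152 156 171]
250 [161 162 161 161 161 163 168 172 172 174 175 174 175 174 176 175 173 175
 176 178 180 181 171 170 181 180 180 181 183 182 181 180 175 170]
252 [162 162 162 161 161 162 161 161 162 161 161 163 166 172 172 176 176 176
 175 175 175 175 175 176 178 181 181 181 182 183 182 181 182 182]
```

```bash
python3 - <<'E'
from h import *
p,M,s=pose();c=arm.camera_params("scene")
f=lambda P:np.array(proj(c,P)).round(1)
for z in(5,10,15,20,25,30,40):print(z,f(list((p+M@[-16,-33.5,0])[:2])+[z]),f(list((p+M@[-16,-20,0])[:2])+[z]),f(list((p+M@[16,-33.5,0])[:2])+[z]))
c=arm.camera_params("wrist")
for z in(14,0,-10,-20,-30):print(z,np.round(proj(c,p+M@[16,-20,z]),1),np.round(proj(c,p+M@[16,20,z]),1))
E
```

```text
5 [205.5 255.5] [208.9 252.9] [197.2 250.9]
10 [205.3 254.1] [208.7 251.5] [197.  249.6]
15 [205.2 252.7] [208.6 250.1] [196.8 248.2]
20 [205.  251.3] [208.4 248.7] [196.6 246.8]
25 [204.9 249.9] [208.2 247.3] [196.5 245.4]
30 [204.7 248.5] [208.1 245.9] [196.3 244. ]
40 [204.4 245.6] [207.8 243.1] [195.9 241.2]
14 [220.8 190.3] [284.2 190.3]
0 [218.6 196.6] [286.3 196.6]
-10 [216.9 201.6] [287.9 201.6]
-20 [214.9 207.1] [289.7 207.1]
-30 [212.8 213.2] [291.8 213.3]
```

Both views agree that the real fingertips lie about 20 mm behind the stated TCP, so they are now at z≈28. I go down 16 mm, then feel for the paper.

```bash
echo '[[0, 0, 4, 0, 40], [0, 0, 8, 0, 40], [0, 0, 12, 0, 40], [0, 0, 16, 0, 40], [0, 0, 16, 0, 40]]' | python3 nudge.py | grep -E 'pos|force:'; for i in 1; do echo '[[0, 0, 2, 0, 40], [0, 0, 2, 0, 40]]' | python3 nudge.py| grep -E 'pos|force:'; echo '[[0, 0, 2, 0, 40], [0, 0, 2, 0, 40]]' | python3 nudge.py| grep -E 'pos|force:'; done
```

```text
tool_pos: [452.3, 181.7, -7.3]
force: [0.2, 0.2, -0.4]
grip_force: 0.0
tool_pos: [452.7, 181.8, -8.8]
force: [-0.1, -0.5, 0.5]
grip_force: 0.0
tool_pos: [452.7, 181.8, -10.7]
force: [-0.4, 0.0, -0.2]
grip_force: 0.0
```

Now 1 mm steps.

```bash
echo '[[0, 0, 1, 0, 40], [0, 0, 1, 0, 40]]' | python3 nudge.py| grep -E 'pos|force:'; echo '[[0, 0, 1, 0, 40], [0, 0, 1, 0, 40]]' | python3 nudge.py| grep -E 'pos|force:';echo '[[0, 0, 1, 0, 40], [0, 0, 1, 0, 40]]' | python3 nudge.py| grep -E 'pos|force:'; echo '[[0, 0, 1, 0, 40], [0, 0, 1, 0, 40]]' | python3 nudge.py| grep -E 'pos|force:'
```

```text
tool_pos: [452.8, 181.8, -11.6]
force: [-0.2, -0.9, 0.1]
grip_force: 0.0
tool_pos: [452.7, 181.8, -12.7]
force: [0.3, -0.4, 0.1]
grip_force: 0.0
tool_pos: [452.7, 181.8, -13.7]
force: [-0.6, -0.3, -0.3]
grip_force: 0.0
tool_pos: [452.7, 181.8, -14.7]
force: [0.4, 0.5, 0.7]
grip_force: 0.0
```

```bash
echo '[[0, 0, 0, 0, 4], [0, 0, 0, 0, 4], [0, 0, 0, 0, 4], [0, 0, 0, 0, 4], [0, 0, 0, 0, 4], [0, 0, 0, 0, 4]]' | python3 nudge.py 20
```

```text
time_s: 8.65
tool_pos: [452.8, 181.9, -14.6]
tool_rot: [0.999, 0.049, 0.0, 0.0]
force: [-0.2, 0.4, 0.2]
finger_gap: 8.4
grip_force: 20.0
```

```bash
echo '[[0, 0, -20, 0, 4], [0, 0, -45, 0, 4], [0, 0, -60, 0, 4], [-10, 40, -60, 0, 4], [-20, 85, -60, 0, 4], [-28, 130, -60, 0, 4], [-35, 175, -60, 0, 4], [-42, 220, -60, 0, 4], [-48, 265, -60, 0, 4], [-48, 265, -60, 0, 4]]' | python3 nudge.py 20; python3 - <<'E'
from h import *
p,M,s=pose();print(rel([429.5,-249.1,45]),np.arctan2(M[1,0],M[0,0]))
im=arm.capture("wrist");t=arm.capture("scene");c=arm.camera_params("scene");u,v=map(int,proj(c,p+[40,0,20]));print(u,v)
o=np.zeros((390,800,3),np.uint8);a=cv2.resize(t[v-55:v+42,u-65:u+65],None,fx=4,fy=4,interpolation=cv2.INTER_CUBIC);o[:388,:520]=a;o[:290,520:]=im[0:290,120:400];save("held",o)
E
```

```text
time_s: 9.65
tool_pos: [431.0, -90.9, 45.6]
tool_rot: [0.999, 0.046, 0.001, 0.001]
force: [-0.1, 0.3, -0.2]
finger_gap: 7.7
grip_force: 20.0
[-15.9 157.4   0.9] 0.09128276030907147
269 187
```

View pics/held.png

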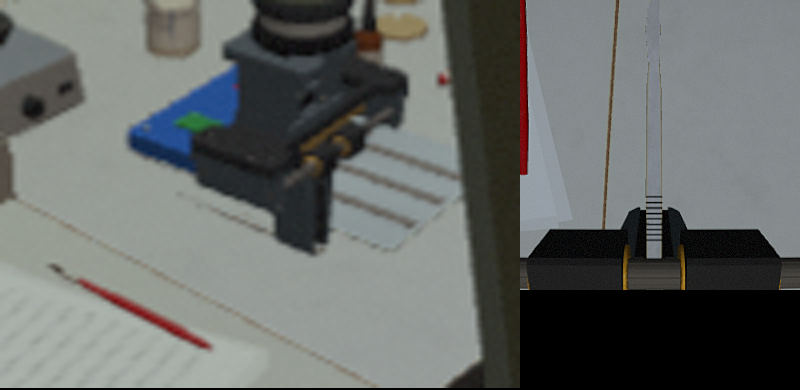

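The scalpel is held level, blade forward, in both views. I carry it behind the left lane, then lower.

```bash
echo '[[-5, 45, 0, 0, 4], [-10, 90, 0, 0, 4], [-14, 130, 0, 0, 4], [-16, 157.4, 0, 0, 4], [-16, 157.4, 0, 0, 4], [-16, 157.4, 25, 0, 4], [-16, 157.4, 45, 0, 4], [-16, 157.4, 52, 0, 4], [-16, 157.4, 52, 0, 4], [-16, 157.4, 52, 0, 4]]' | python3 nudge.py; python3 - <<'E'
from h import *
p,M,s=pose();print(p,rel([429.5,-249.1,-13]),np.arctan2(M[1,0],M[0,0]),s["force"])
c=arm.camera_params("wrist");im=arm.capture("wrist")
import pickle;pickle.dump((c,im),open("w6.pkl","wb"))
g=cv2.cvtColor(im,cv2.COLOR_RGB2GRAY).astype(int)
print("proj tip/lane", [np.round(proj(c,[578.8+.9956*X,-235.1+.0934*X,z]),1) for X,z in((-28,12),(-25,5),(-7,15),(20,15))])
for r in range(4,200,14):print(r,g[r,205:305:2])
E
```

```text
time_s: 10.75
tool_pos: [431.1, -244.0, -6.0]
tool_rot: [0.999, 0.05, 0.0, 0.0]
force: [0.2, -0.5, 0.2]
finger_gap: 8.2
grip_force: 20.0
[ 431.0658186  -243.98614311   -5.99219167] [-2.1  4.9  7. ] 0.09924739244180229 [ 0.17382775 -0.54887205  0.16490507]
proj tip/lane [array([264.1,  -3.9]), array([263.7,  -6.3]), array([264.8, -54.1]), array([ 265.4, -116.7])]
4 [136 137 138 139 135 130 133 132 134 135 133 132 133 136 138 136 137 137
 139 137 140 135 129 128 129 132 131 134 143 142 137 137 138 133 134 136
 131 132 132 137 137 134 131 132 134 135 132 132 137 131]
18 [136 136 139 136 137 132 133 131 136 133 139 135 133 139 137 141 140 137
 137 140 142 121 128 129 131 127 129 149 110 108 109 108 112 110 107 140
 131 133 135 135 138 137 134 132 135 134 136 134 138 134]
32 [137 139 142 140 139 133 137 133 135 138 137 134 134 137 140 142 139 139
 137 142 116 128 127 129 131 130 132 142 113 108 109 107 109 110 112 137
 133 136 137 133 136 139 133 134 138 136 136 135 136 135]
46 [137 139 142 141 141 133 136 138 134 138 140 136 134 137 142 140 142 140
 137 144 142 140 136 136 130 133 133 12
[... 1468 characters left out ...]
07 109 105 139 137
 141 139 137 138 135 132 134 140 130 135 141 141 139 141]
158 [137 140 137 139 142 139 131 141 138 139 135 129 136 135 133 136 139 142
 138 133 140 133 134 137 137 140 139 141 113 107 107 106 104 125 137 137
 138 138 136 141 133 134 136 133 133 138 139 140 141 139]
172 [135 138 135 141 142 139 133 135 139 139 134 127 135 140 135 136 138 138
 134 136 138 134 137 137 137 136 136 133 121 104 107 107 109 127 136 140
 141 136 136 137 133 136 137 133 138 138 140 142 142 138]
186 [132 135 137 137 140 141 134 134 139 137 134 125 137 138 136 136 137 140
 136 133 103 135 134 134 133 136 136 135 124 104 108 105 105 136 138 137
 140 139 138 138 133 136 135 132 137 141 141 141 142 136]
```

```bash
python3 - <<'E'
from h import *
import pickle
c,im=pickle.load(open("w6.pkl","rb"))
O=np.array([583,-280]);ex=np.array([.9956,.0934]);ey=np.array([-.0934,.9956])
def T(P): d=P[:2]-O; return (d@ex).round(1),(d@ey).round(1)
for u,v in((253.5,100),(254,18),(254,150)):print("scal",T(px(c,u,v,21)))
c2,i2=pickle.load(open("w2.pkl","rb"))
h=cv2.cvtColor(i2,cv2.COLOR_RGB2HSV)
m=cv2.inRange(h,(8,25,60),(28,140,200));m[:145]=0;m[246:]=0;m[:,:185]=0;m[:,330:]=0
for k in cv2.findContours(cv2.morphologyEx(m,2,np.ones((3,3))),0,2)[0]:
    if cv2.contourArea(k)>300:
        B=cv2.boxPoints(cv2.minAreaRect(k)); print("strip",[T(px(c2,*q,5)) for q in B])
# same strips in w6
h=cv2.cvtColor(im,cv2.COLOR_RGB2HSV);m=cv2.inRange(h,(8,25,60),(28,140,200));m[200:]=0
for k in cv2.findContours(m,0,2)[0]:
    if cv2.contourArea(k)>300:
        B=cv2.boxPoints(cv2.minAreaRect(k)); print("strip6",[T(px(c,*q,5)) for q in B])
# ribs white in w2 at tray x=10..45, z=15
g=i2.min(2).astype(int)
for X in(15,30,45):
    ys=np.arange(-65,66,1.);row=[]
    for y in ys:
        P=O+X*ex+y*ey;u,v=proj(c2,[*P,15]);row.append(cv2.getRectSubPix(g.astype(np.float32),(1,1),(u,v))[0,0])
    row=np.array(row);print(X,ys[row>row.mean()+25])
E
```

```text
scal (np.float64(-76.3), np.float64(49.8))
scal (np.float64(-39.8), np.float64(49.8))
scal (np.float64(-100.2), np.float64(49.4))
strip [(np.float64(-139.8), np.float64(-37.6)), (np.float64(-32.7), np.float64(-38.8)), (np.float64(-33.1), np.float64(-49.9)), (np.float64(-140.4), np.float64(-49.5))]
strip [(np.float64(-32.8), np.float64(5.5)), (np.float64(-32.9), np.float64(-3.7)), (np.float64(-139.6), np.float64(-3.7)), (np.float64(-139.5), np.float64(6.2))]
strip [(np.float64(-32.4), np.float64(51.0)), (np.float64(-32.2), np.float64(40.3)), (np.float64(-139.3), np.float64(40.2)), (np.float64(-139.6), np.float64(51.7))]
strip6 [(np.float64(-129.7), np.float64(-38.3)), (np.float64(-31.2), np.float64(-38.3)), (np.float64(-31.7), np.float64(-50.2)), (np.float64(-131.1), np.float64(-51.5))]
strip6 [(np.float64(-129.8), np.float64(7.1)), (np.float64(-31.3), np.float64(6.6)), (np.float64(-31.6), np.float64(-5.0)), (np.float64(-130.6), np.float64(-6.0))]
strip6 [(np.float64(-31.6), np.float64(47.4)), (np.float64(-31.6), np.float64(40.4)), (np.float64(-130.0), np.float64(38.6)), (np.float64(-130.1), np.float64(46.4))]
15 [-55. -54. -53. -36. -35. -34. -10.  -9.  -8.   9.  10.  11.  35.  36.
  37.  54.  55.]
30 [-55. -54. -53. -36. -35. -34. -10.  -9.  -8.   9.  10.  35.  36.  54.
  55.]
45 [-55. -54. -53. -36. -35. -34. -10.  -9.  -8.   9.  10.  11.  35.  36.
  37.  54.  55.]
```

Ribs measured at y = 36/54.5 confirm the left lane's centre at 45.2. The scalpel is at 49.7, so I shift 4.6 mm, lower and advance part way.

```bash
echo '[[-5, 2.3, 0, 0.002, 4], [-5, 4.6, 0, 0.005, 4], [-5, 4.6, 4, 0.005, 4], [-5, 4.6, 7, 0.005, 4], [-5, 4.6, 7, 0.005, 4], [5, 4.7, 7, 0.005, 4], [15, 4.8, 7, 0.005, 4], [25, 4.8, 7, 0.005, 4], [35, 4.9, 7, 0.005, 4], [45, 5, 7, 0.005, 4], [45, 5, 7, 0.005, 4], [45, 5, 7, 0.005, 4]]' | python3 nudge.py; cat >> h.py <<'E'
O=np.array([583,-280.]);ex=np.array([.9956,.0934]);ey=np.array([-.0934,.9956])
def T(P): d=np.array(P)[:2]-O; return (d@ex).round(1),(d@ey).round(1)
E
python3 - <<'E'
from h import *
p,M,s=pose();print(T(p),p[2],np.arctan2(M[1,0],M[0,0]))
c=arm.camera_params("wrist");im=arm.capture("wrist");g=im.astype(int)
for X in (-75,-60,-45,-30,-15,0):
    print(X,[int(g[int(round(v)),int(round(u))].sum()/3) for y in range(33,59) for u,v in [proj(c,[*(O+X*ex+y*ey),10])] if 0<=v<384])
E
```

```text
time_s: 12.0
tool_pos: [475.6, -245.1, -13.7]
tool_rot: [0.999, 0.047, -0.0, -0.0]
force: [0.1, 0.2, 0.5]
finger_gap: 8.1
grip_force: 20.0
(np.float64(-103.7), np.float64(44.8)) -13.695187702564809 0.09339910950860125
-75 [138, 142, 141, 142, 142, 138, 142, 141, 132, 139, 136, 134, 136, 135, 135, 118, 109, 105, 102, 148, 139, 142, 146, 141, 144, 146]
-60 [140, 145, 145, 140, 144, 141, 140, 143, 136, 140, 142, 138, 137, 141, 135, 104, 104, 105, 106, 141, 140, 141, 145, 146, 142, 146]
-45 [141, 145, 142, 140, 142, 140, 141, 133, 128, 140, 137, 138, 136, 137, 134, 94, 104, 108, 104, 129, 140, 148, 145, 143, 145, 145]
-30 [137, 143, 143, 139, 145, 136, 140, 145, 116, 138, 138, 137, 137, 142, 133, 149, 142, 146, 142, 143, 140, 144, 145, 137, 143, 144]
-15 [163, 97, 88, 144, 137, 133, 136, 145, 138, 130, 141, 138, 139, 135, 151, 140, 139, 143, 140, 138, 137, 144, 141, 129, 53, 155]
0 [112, 156, 167, 167, 167, 153, 85, 138, 104, 129, 130, 130, 130, 127, 132, 113, 138, 140, 138, 142, 119, 166, 170, 166, 158, 104]
```

The scalpel is centred (y≈41–48) between the ribs. I advance to the rib entry, then lower 1 mm.

```bash
echo '[[8, -0.4, 0, 0, 4], [17, -0.4, 0, 0, 4], [26, -0.4, 0, 0, 4], [35, -0.4, 0, 0, 4], [44, -0.4, 0, 0, 4], [53, -0.4, 0, 0, 4], [59, -0.4, 0, 0, 4], [59, -0.4, 0, 0, 4], [59, -0.4, 0.6, 0, 4], [59, -0.4, 0.6, 0, 4]]' | python3 nudge.py; python3 - <<'E'
from h import *
p,M,s=pose();print(T(p),p[2],np.arctan2(M[1,0],M[0,0]),s["force"])
E
```

```text
time_s: 13.05
tool_pos: [533.7, -239.4, -14.3]
tool_rot: [0.999, 0.046, -0.0, -0.0]
force: [0.6, 0.8, -0.8]
finger_gap: 8.3
grip_force: 20.0
(np.float64(-45.3), np.float64(45.0)) -14.33129525102969 0.0926464937079172 [ 0.61181364  0.84975673 -0.80518835]
```

```bash
echo '[[0, 0, 0, 0, 16], [0, 0, 0, 0, 16], [0, 0, 0, 0, 16], [0, 0, 0, 0, 20], [0, 0, -8, 0, 20], [0, 0, -20, 0, 20], [-20, 0, -25, 0, 0], [-44, 0, -25, 0, 0], [-44, 0, -25, 0, 0], [-44, 0, -15, 0, 0], [-44, 0, -5, 0, 0], [-44, 0, -5, 0, 0]]' | python3 nudge.py; python3 - <<'E'
from h import *
p,M,s=pose();print(T(p),p[2],s["force"])
c=arm.camera_params("wrist");im=arm.capture("wrist");g=im.astype(int);save("w8",im)
for X in (-70,-60,-50,-40,-20,0,20,40):
    print(X,[int(g[int(round(v)),int(round(u))].sum()/3) for y in range(33,59) for u,v in [proj(c,[*(O+X*ex+y*ey),10])] if 0<=v<384])
print("long",[(X,int(g[int(round(v)),int(round(u))].sum()/3)) for X in range(-80,-55) for u,v in [proj(c,[*(O+X*ex+45*ey),10])]])
E
```

```text
time_s: 14.25
tool_pos: [490.1, -243.0, -10.9]
tool_rot: [0.999, 0.047, -0.001, -0.001]
force: [-0.5, 0.5, 0.2]
finger_gap: 0.4
grip_force: 0.0
(np.float64(-89.0), np.float64(45.5)) -10.915884266186518 [-0.46709814  0.49301606  0.20557955]
-70 [137, 143, 137, 136, 140, 139, 137, 140, 98, 106, 99, 101, 100, 103, 105, 101, 99, 98, 98, 148, 134, 143, 144, 142, 142, 142]
-60 [142, 140, 140, 139, 141, 138, 139, 130, 133, 131, 132, 133, 132, 130, 130, 126, 101, 102, 99, 134, 140, 144, 146, 141, 141, 140]
-50 [137, 142, 140, 139, 138, 139, 140, 94, 127, 129, 136, 137, 134, 135, 135, 118, 104, 103, 102, 140, 140, 141, 142, 141, 141, 146]
-40 [136, 142, 140, 136, 141, 137, 142, 80, 42, 42, 41, 44, 43, 43, 46, 41, 112, 102, 102, 147, 135, 143, 146, 142, 141, 145]
-20 [146, 140, 138, 138, 133, 132, 137, 106, 129, 129, 133, 137, 137, 133, 133, 113, 143, 140, 138, 142, 136, 143, 141, 137, 142, 144]
0 [137, 149, 168, 166, 167, 151, 113, 143, 114, 140, 141, 135, 137, 138, 136, 112, 139, 140, 135, 143, 79, 156, 168, 164, 153, 118]
20 [137, 137, 165, 164, 158, 127, 133, 138, 102, 133, 133, 134, 130, 134, 128, 117, 136, 136, 132, 119, 114, 158, 165, 162, 156, 96]
40 []
long [(-80, 85), (-79, 87), (-78, 86), (-77, 83), (-76, 87), (-75, 80), (-74, 77), (-73, 102), (-72, 102), (-71, 102), (-70, 100), (-69, 104), (-68, 101), (-67, 101), (-66, 117), (-65, 134), (-64, 136), (-63, 133), (-62, 132), (-61, 132), (-60, 132), (-59, 131), (-58, 134), (-57, 129), (-56, 131)]
```

The scalpel lies at y 41–48 with its heel at x≈-66; the closed fingers' front is at -73. I lower and push, first over the safe distance.

```bash
echo '[[0, 0, 3.3, 0, 0], [0, 0, 3.3, 0, 0], [4, 0, 3.3, 0, 0], [8, 0, 3.3, 0, 0], [12, 0, 3.3, 0, 0], [16, 0, 3.3, 0, 0], [20, 0, 3.3, 0, 0], [24, 0, 3.3, 0, 0], [25, 0, 3.3, 0, 0], [25, 0, 3.3, 0, 0]]' | python3 nudge.py | grep -E 'pos|force:'; for k in 1; do echo '[[1.5, 0, 0, 0, 0], [1.5, 0, 0, 0, 0]]' | python3 nudge.py | grep -E 'pos|force:'; echo '[[1.5, 0, 0, 0, 0], [1.5, 0, 0, 0, 0]]' | python3 nudge.py | grep -E 'pos|force:'; python3 - <<'E'
from h import *
p,M,s=pose();print(T(p))
E
done
```

```text
tool_pos: [515.6, -241.2, -12.5]
force: [-0.5, -0.2, -0.6]
grip_force: 0.0
tool_pos: [516.9, -241.1, -12.4]
force: [-0.2, 1.0, -0.4]
grip_force: 0.0
tool_pos: [518.6, -241.0, -12.4]
force: [0.5, 0.1, 0.3]
grip_force: 0.0
(np.float64(-60.5), np.float64(44.8))
```

```bash
cat >> h.py <<'E'
def line(y,a,b,z=10,step=1):
    c=arm.camera_params("wrist");g=arm.capture("wrist").astype(int)
    print(a,[int(g[int(round(v)),int(round(u))].sum()/3) for X in np.arange(a,b,step) for u,v in [proj(c,[*(O+X*ex+y*ey),z])] if 0<=v<384])
def st():
    p,M,s=pose();print(T(p),p[2].round(1),"yaw",np.arctan2(M[1,0],M[0,0]).round(4),"Fx",np.round(s["force"],1),s["time_s"])
E
python3 -c "
from h import *
line(45,-60,10);st()"
```

```text
-60 [2, 1, 0, 0, 0, 0, 0, 1, 1, 0, 0, 1, 2, 0, 0, 90, 103, 135, 132, 133, 130, 131, 131, 131, 130, 129, 130, 135, 133, 134, 134, 135, 133, 136, 132, 141, 49, 79, 136, 104, 119, 135, 82, 127, 137, 75, 125, 134, 70, 125, 135, 61, 132, 140, 63, 131, 139, 54, 138, 142, 64, 141, 136, 134, 138, 134, 133, 132, 135, 137]
(np.float64(-60.6), np.float64(44.9)) -12.4 yaw 0.0928 Fx [-0.1 -0.5 -0.1] 15.75
```

Pushing works (heel at -44). I continue in 1.5 mm steps until I feel the stop.

```bash
echo '[[1.5, 0, 0.7, 0, 0], [1.5, 0, 0.7, 0, 0], [1.5, 0, 0.7, 0, 0]]' | python3 nudge.py | grep -E 'pos|force:'; echo '[[1.5, 0, 0, 0, 0], [1.5, 0, 0, 0, 0], [1.5, 0, 0, 0, 0]]' | python3 nudge.py | grep -E 'pos|force:';
```

```text
tool_pos: [519.9, -240.8, -13.2]
force: [-0.1, -0.4, 0.9]
grip_force: 0.0
tool_pos: [521.5, -240.7, -13.1]
force: [-0.5, 0.5, -0.2]
grip_force: 0.0
```

```bash
echo '[[1.5, 0, 0, 0, 0], [1.5, 0, 0, 0, 0], [1.5, 0, 0, 0, 0]]' | python3 nudge.py | grep -E 'pos|force:'; echo '[[1.5, 0, 0, 0, 0], [1.5, 0, 0, 0, 0], [1.5, 0, 0, 0, 0]]' | python3 nudge.py | grep -E 'pos|force:'
```

```text
tool_pos: [523.0, -240.6, -13.1]
force: [-0.2, 0.4, -1.2]
grip_force: 0.0
tool_pos: [524.4, -240.4, -13.1]
force: [-1.0, -0.6, 0.1]
grip_force: 0.0
```

```bash
echo '[[1.5, 0, 0, 0, 0], [1.5, 0, 0, 0, 0], [1.5, 0, 0, 0, 0]]' | python3 nudge.py | grep -E 'force:'; echo '[[0, 0, 0, 0, 0]]' | python3 nudge.py | grep -E 'pos|force:'; echo '[[0, 0, 0, 0, 0]]' | python3 nudge.py | grep -E 'pos|force:'
```

```text
force: [-0.1, 0.1, 0.7]
grip_force: 0.0
tool_pos: [525.9, -240.3, -13.2]
force: [-0.5, 0.3, 0.6]
grip_force: 0.0
tool_pos: [525.8, -240.3, -13.1]
force: [0.2, 0.2, -0.7]
grip_force: 0.0
```

```bash
echo '[[1.5, 0, 0, 0, 0], [1.5, 0, 0, 0, 0], [1.5, 0, 0, 0, 0]]' | python3 nudge.py | grep -E 'force:'; echo '[[1, 0, 0, 0, 0], [1.5, 0, 0, 0, 0], [1.5, 0, 0, 0, 0]]' | python3 nudge.py | grep -E 'pos|force:'; echo '[[0, 0, 0, 0, 0]]' | python3 nudge.py | grep -E 'force:'
```

```text
force: [0.8, -0.1, 0.3]
grip_force: 0.0
tool_pos: [529.0, -240.0, -13.2]
force: [1.1, 0.0, 0.6]
grip_force: 0.0
force: [-0.7, -0.3, -0.6]
grip_force: 0.0
```

```bash
echo '[[1.5, 0, 0, 0, 0], [1.5, 0, 0, 0, 0], [1.5, 0, 0, 0, 0]]' | python3 nudge.py | grep -E 'force:'; echo '[[1, 0, 0, 0, 0], [1.5, 0, 0, 0, 0], [1.5, 0, 0, 0, 0]]' | python3 nudge.py | grep -E 'pos|force:'; echo '[[0, 0, 0, 0, 0]]' | python3 nudge.py | grep -E 'force:'
```

```text
force: [0.4, 0.3, 0.1]
grip_force: 0.0
tool_pos: [531.9, -239.7, -13.2]
force: [0.6, 0.1, 0.1]
grip_force: 0.0
force: [-0.4, 0.1, -0.3]
grip_force: 0.0
```

```bash
echo '[[1.5, 0, 0, 0, 0], [1.5, 0, 0, 0, 0], [1.5, 0, 0, 0, 0]]' | python3 nudge.py | grep -E 'force:'; echo '[[0, 0, 0, 0, 0]]' | python3 nudge.py | grep -E 'pos|force:'; python3 -c "
from h import *
line(45,-50,30);st()"
```

```text
force: [-0.6, 0.6, 0.8]
grip_force: 0.0
tool_pos: [533.4, -239.6, -13.1]
force: [0.6, -1.3, -0.4]
grip_force: 0.0
-50 [0, 1, 0, 0, 2, 0, 0, 0, 0, 0, 1, 0, 0, 0, 0, 0, 3, 0, 1, 0, 5, 136, 132, 130, 132, 132, 130, 129, 131, 130, 132, 134, 130, 131, 136, 133, 134, 131, 133, 135, 141, 28, 119, 138, 78, 127, 137, 47, 126, 139, 49, 128, 142, 22, 130, 143, 19, 134, 142, 37, 135, 142, 37, 137, 142, 45, 141, 134, 138, 135, 133, 131, 134, 133, 134, 133, 133, 136, 133, 133]
(np.float64(-45.7), np.float64(44.9)) -13.2 yaw 0.0928 Fx [-0.1  0.1 -0.5] 19.3
```

The scalpel moves with the fingers. The remaining travel to the furthest possible stop face is about 3 mm.

```bash
echo '[[1.5, 0, 0, 0, 0], [1.5, 0, 0, 0, 0], [1.5, 0, 0, 0, 0]]' | python3 nudge.py | grep -E 'force:'; echo '[[0, 0, 0, 0, 0]]' | python3 nudge.py | grep -E 'pos|force:'; echo '[[1.5, 0, 0, 0, 0], [1.5, 0, 0, 0, 0], [1.5, 0, 0, 0, 0]]' | python3 nudge.py | grep -E 'force:'; echo '[[0, 0, 0, 0, 0]]' | python3 nudge.py | grep -E 'pos|force:'
```

```text
force: [-1.2, 0.5, -0.1]
grip_force: 0.4
tool_pos: [534.7, -239.4, -13.2]
force: [-0.4, 0.2, -0.1]
grip_force: 0.5
force: [-1.9, 0.0, -0.7]
grip_force: 1.0
tool_pos: [536.1, -239.2, -13.2]
force: [-2.2, 0.2, 0.3]
grip_force: 1.0
```

```bash
echo '[[1.5, 0, 0, 0, 0], [1.5, 0, 0, 0, 0], [1.5, 0, 0, 0, 0]]' | python3 nudge.py | grep -E 'force:'; echo '[[0, 0, 0, 0, 0]]' | python3 nudge.py | grep -E 'pos|force:';echo '[[0, 0, 0, 0, 0]]' | python3 nudge.py | grep -E 'pos|force:'; python3 -c "
from h import *
line(45,-50,30);st()"
```

```text
force: [-3.9, -0.7, 0.9]
grip_force: 1.5
tool_pos: [537.6, -239.1, -13.2]
force: [-2.7, -0.6, -0.7]
grip_force: 1.5
tool_pos: [538.0, -239.2, -12.9]
force: [-2.9, 0.4, 2.4]
grip_force: 3.2
-50 [4, 0, 0, 0, 0, 4, 0, 2, 2, 3, 0, 1, 0, 1, 2, 1, 0, 0, 0, 5, 0, 0, 0, 0, 0, 126, 133, 130, 133, 132, 131, 132, 131, 129, 132, 131, 132, 131, 136, 132, 131, 132, 132, 101, 25, 130, 141, 7, 138, 141, 31, 141, 144, 54, 137, 140, 54, 139, 115, 56, 141, 147, 58, 138, 146, 28, 143, 148, 29, 139, 136, 139, 131, 130, 132, 134, 137, 136, 134, 133]
(np.float64(-41.0), np.float64(44.8)) -12.9 yaw 0.0928 Fx [-3.4 -0.5  2.2] 20.65
```

The stop is felt at about 3.3 N, so roughly 3 mm in. I back off and check how the scalpel lies.

```bash
echo '[[-2, 0, 0, 0, 0], [-5, 0, 0, 0, 0], [-12, 0, 0, 0, 0], [-20, 0, 0, 0, 0], [-20, 0, 0, 0, 0]]' | python3 nudge.py | grep -E 'pos|force|gap'; python3 -c "
from h import *
line(45,-60,30);st()
c=arm.camera_params('wrist');g=arm.capture('wrist').astype(int)
for X in (-28,-20,-10,0,20,30):
    print(X,[int(g[int(round(v)),int(round(u))].sum()/3) for y in range(33,59) for u,v in [proj(c,[*(O+X*ex+y*ey),10])] if 0<=v<384])
"
```

```text
tool_pos: [516.7, -241.1, -13.0]
force: [-0.6, -0.2, 1.9]
finger_gap: 0.3
grip_force: 1.5
-60 [0, 6, 0, 0, 0, 0, 0, 0, 3, 0, 4, 0, 0, 83, 135, 132, 134, 130, 132, 131, 131, 133, 129, 134, 133, 131, 135, 135, 133, 132, 133, 133, 144, 28, 138, 144, 53, 137, 117, 54, 125, 137, 45, 128, 142, 28, 131, 141, 25, 132, 143, 23, 135, 139, 38, 138, 141, 32, 134, 132, 133, 131, 135, 135, 134, 132, 135, 131, 132, 137, 137, 138, 136, 142, 139, 140, 140, 137, 137, 138, 139, 136, 135, 133, 134, 132, 129, 129, 129, 133]
(np.float64(-62.1), np.float64(44.9)) -12.9 yaw 0.0924 Fx [-1.9  0.6  2.6] 21.2
-28 [139, 141, 141, 141, 135, 137, 141, 138, 144, 145, 150, 146, 145, 147, 127, 149, 138, 140, 139, 143, 138, 144, 143, 138, 140, 142]
-20 [138, 138, 141, 138, 135, 135, 139, 125, 129, 132, 131, 136, 131, 132, 116, 147, 139, 142, 140, 141, 137, 143, 139, 137, 140, 142]
-10 [168, 170, 164, 159, 95, 131, 107, 143, 140, 142, 142, 143, 141, 137, 119, 147, 139, 139, 140, 140, 138, 143, 120, 161, 165, 168]
0 [140, 154, 167, 167, 163, 150, 107, 132, 130, 134, 135, 136, 134, 137, 113, 147, 140, 137, 137, 142, 58, 158, 168, 166, 160, 132]
20 [138, 151, 167, 165, 166, 150, 105, 136, 138, 135, 137, 135, 137, 131, 107, 137, 138, 138, 135, 128, 108, 162, 166, 164, 154, 124]
30 [124, 152, 163, 160, 166, 154, 115, 132, 133, 136, 132, 133, 129, 129, 105, 138, 136, 135, 135, 128, 101, 158, 165, 165, 147, 124]
```

The scalpel came back 20 mm with the fingers: its heel had slipped just under the fingertips (Fz≈2 N). I lift off, back away and find the floor so as to push lower.

```bash
echo '[[0, 0, -5, 0, 0], [0, 0, -15, 0, 0], [-10, 0, -15, 0, 0], [-20, 0, -15, 0, 0], [-20, 0, -15, 0, 0], [-20, 0, -5, 0, 0], [-20, 0, 0, 0, 0], [-20, 0, 1, 0, 0], [-20, 0, 1, 0, 0]]' | python3 nudge.py | grep -E 'pos|force:'; echo '[[0, 0, 1, 0, 0], [0, 0, 1, 0, 0]]' | python3 nudge.py | grep -E 'pos|force:'; echo '[[0, 0, 0.5, 0, 0], [0, 0, 0.5, 0, 0]]' | python3 nudge.py | grep -E 'pos|force:';python3 -c "
from h import *
line(45,-85,20);st()"
```

```text
tool_pos: [497.9, -242.7, -14.8]
force: [0.1, -0.4, 0.6]
grip_force: 0.0
tool_pos: [498.1, -242.9, -15.2]
force: [-0.7, 0.5, 0.0]
grip_force: 0.0
tool_pos: [498.1, -242.9, -15.6]
force: [0.4, -0.6, 0.0]
grip_force: 0.0
-85 [1, 3, 1, 0, 0, 0, 0, 0, 2, 9, 0, 1, 3, 2, 6, 0, 0, 0, 2, 6, 4, 108, 105, 103, 102, 104, 102, 102, 101, 103, 103, 103, 103, 101, 101, 102, 103, 102, 113, 134, 135, 134, 134, 134, 135, 134, 132, 131, 134, 132, 134, 133, 133, 133, 135, 133, 136, 136, 99, 128, 133, 17, 135, 143, 27, 139, 136, 47, 140, 136, 79, 107, 137, 0, 149, 134, 63, 113, 134, 10, 144, 141, 48, 124, 134, 133, 135, 130, 133, 135, 136, 137, 134, 133, 135, 137, 137, 137, 139, 140, 137, 135, 137, 136, 136]
(np.float64(-81.1), np.float64(44.9)) -15.6 yaw 0.0928 Fx [-0.2  0.4  0. ] 22.6
```

```bash
echo '[[0, 0, 0.7, 0, 0], [0, 0, 0.7, 0, 0]]' | python3 nudge.py | grep -E 'pos|force:'; echo '[[0, 0, 0.7, 0, 0], [0, 0, 0.7, 0, 0]]' | python3 nudge.py | grep -E 'pos|force:'; echo '[[0, 0, 0.7, 0, 0], [0, 0, 0.7, 0, 0]]' | python3 nudge.py | grep -E 'pos|force:'
```

```text
tool_pos: [498.0, -242.9, -16.4]
force: [0.1, -0.5, -0.5]
grip_force: 0.0
tool_pos: [498.1, -242.9, -16.7]
force: [-0.8, 1.1, 3.0]
grip_force: 1.7
tool_pos: [498.1, -242.9, -16.7]
force: [-2.1, 0.6, 8.8]
grip_force: 4.3
```

The floor is at TCP z≈-16.8, so the last push touched only the heel's top 1.3 mm. I raise slightly and push again at about -16.

```bash
echo '[[0, 0, -1.7, 0, 0], [0, 0, -1.7, 0, 0], [5, 0, -1.7, 0, 0], [10, 0, -1.7, 0, 0], [15, 0, -1.7, 0, 0], [20, 0, -1.7, 0, 0], [25, 0, -1.7, 0, 0], [30, 0, -1.7, 0, 0], [34, 0, -1.7, 0, 0], [34, 0, -1.7, 0, 0]]' | python3 nudge.py | grep -E 'pos|force:'; echo '[[1.5, 0, 0, 0, 0], [1.5, 0, 0, 0, 0], [1.5, 0, 0, 0, 0]]' | python3 nudge.py | grep -E 'pos|force:'; python3 -c "
from h import *
line(45,-35,30);st()"
```

```text
tool_pos: [532.5, -239.7, -16.1]
force: [0.6, -0.7, 0.3]
grip_force: 0.0
tool_pos: [533.2, -239.6, -16.0]
force: [-0.2, 0.3, 0.1]
grip_force: 0.0
-35 [1, 3, 0, 0, 0, 0, 123, 133, 132, 131, 133, 131, 132, 132, 130, 133, 132, 131, 132, 134, 134, 129, 132, 135, 131, 142, 5, 140, 141, 31, 139, 145, 80, 122, 137, 81, 122, 133, 30, 137, 144, 4, 141, 143, 25, 138, 141, 33, 139, 138, 39, 137, 136, 137, 136, 129, 132, 134, 131, 135, 133, 132, 134, 135, 135]
(np.float64(-45.8), np.float64(44.9)) -16.0 yaw 0.0927 Fx [ 0.8 -0.1  0.4] 24.55
```

```bash
for_=1; echo '[[1.5, 0, 0, 0, 0], [1.5, 0, 0, 0, 0], [1.5, 0, 0, 0, 0]]' | python3 nudge.py | grep -E 'pos|force:'; echo '[[1.5, 0, 0, 0, 0], [1.5, 0, 0, 0, 0], [1.5, 0, 0, 0, 0]]' | python3 nudge.py | grep -E 'pos|force:'; echo '[[0, 0, 0, 0, 0]]' | python3 nudge.py | grep -E 'pos|force:'
```

```text
tool_pos: [534.5, -239.4, -16.1]
force: [-1.3, 0.3, 0.2]
grip_force: 0.6
tool_pos: [535.8, -239.2, -16.2]
force: [-2.7, -0.7, 1.3]
grip_force: 1.3
tool_pos: [535.9, -239.2, -16.2]
force: [-3.1, -0.1, 0.6]
grip_force: 1.3
```

```bash
echo '[[1.5, 0, 0, 0, 0], [1.5, 0, 0, 0, 0], [1.5, 0, 0, 0, 0]]' | python3 nudge.py | grep -E 'pos|force:'; echo '[[0, 0, 0, 0, 0]]' | python3 nudge.py | grep -E 'pos|force:'; echo '[[0, 0, 0, 0, 0]]' | python3 nudge.py | grep -E 'pos|force:'; python3 -c "
from h import *
line(45,-35,30);st()"
```

```text
tool_pos: [537.4, -239.0, -16.2]
force: [-3.7, -0.6, 1.5]
grip_force: 2.0
tool_pos: [537.4, -239.1, -16.2]
force: [-4.7, -1.1, 0.2]
grip_force: 2.0
tool_pos: [537.5, -239.1, -16.1]
force: [-4.5, -0.5, 0.3]
grip_force: 2.0
-35 [0, 0, 3, 2, 0, 0, 0, 0, 0, 0, 117, 133, 135, 132, 130, 133, 134, 131, 131, 132, 131, 132, 133, 135, 132, 134, 131, 133, 131, 120, 78, 135, 102, 83, 139, 98, 88, 137, 97, 81, 137, 100, 86, 137, 95, 88, 140, 118, 53, 138, 144, 29, 140, 150, 0, 139, 134, 135, 135, 133, 134, 133, 135, 134, 133]
(np.float64(-41.4), np.float64(45.0)) -16.1 yaw 0.0929 Fx [-4.2 -1.2  0.4] 25.8
```

A clean 4.3 N, so about 4 mm pressed: felt. I back off and check that the scalpel stays.

```bash
echo '[[-2, 0, 0, 0, 0], [-5, 0, 0, 0, 0], [-10, 0, 0, 0, 0], [-20, 0, 0, 0, 0], [-20, 0, 0, 0, 0]]' | python3 nudge.py | grep -E 'pos|force|gap'; python3 -c "
from h import *
line(45,-60,30);st()"
```

```text
tool_pos: [516.6, -240.9, -16.0]
force: [0.1, 1.3, -1.0]
finger_gap: 0.6
grip_force: 0.0
-60 [2, 0, 0, 0, 0, 0, 1, 1, 0, 0, 0, 2, 0, 0, 2, 105, 100, 102, 98, 105, 102, 105, 102, 102, 101, 103, 104, 102, 102, 101, 90, 147, 133, 130, 131, 132, 134, 131, 132, 131, 134, 130, 132, 132, 136, 133, 130, 133, 133, 135, 143, 25, 131, 140, 36, 134, 132, 49, 134, 135, 0, 136, 144, 4, 141, 138, 0, 149, 135, 29, 139, 138, 13, 143, 138, 35, 142, 131, 136, 136, 133, 133, 131, 134, 134, 131, 134, 136, 135, 136]
(np.float64(-61.6), np.float64(44.9)) -15.9 yaw 0.0922 Fx [ 1.   0.1 -0.1] 26.35
```

The scalpel stayed against the stop (heel at -30) and the fingers are clear. Now the brush: I go above its heel end.

```bash
echo '[[0, 0, -25, 0, 0], [0, 0, -50, 0, 0], [-5, -30, -75, 0, 0], [-12, -75, -75, 0, 0], [-19, -120, -75, 0.03, 20], [-26, -165, -75, 0.061, 40], [-32, -210, -75, 0.061, 40], [-38, -245.6, -75, 0.061, 40], [-38, -245.6, -75, 0.061, 40], [-38, -245.6, -75, 0.061, 40]]' | python3 nudge.py 20 | grep force:; python3 - <<'E'
from h import *
st();p,M,s=pose();print(p)
c=arm.camera_params("wrist");im=arm.capture("wrist");save("w9",im)
h=cv2.cvtColor(im,cv2.COLOR_RGB2HSV)
m=cv2.inRange(h,(0,150,90),(8,255,255))|cv2.inRange(h,(172,150,90),(180,255,255))
k=max(cv2.findContours(m,0,2)[0],key=cv2.contourArea);r=cv2.minAreaRect(k);print(r)
B=cv2.boxPoints(r);B=B[B[:,1].argsort()];
for q in(B[:2].mean(0),B[2:].mean(0)):P=px(c,*q,10);print(P.round(1),(M.T@(P-p)).round(1))
print("rel goal",rel([456,0.2,-15.5]))
E
```

```text
force: [0.7, 0.3, -0.3]
grip_force: 0.0
(np.float64(-98.4), np.float64(290.9)) 59.3 yaw 0.0338 Fx [ 0.7  0.3 -0.3] 27.35
[4.57858366e+02 4.10948897e-01 5.92862665e+01]
((251.5, 115.0), (200.0, 11.0), 90.0)
[584.3   5.3  10. ] [126.4  -0.7  49.5]
[445.    0.8  10. ] [-12.9  -0.8  49.3]
rel goal [-2.2 -0.6 74.7]
```

```bash
echo '[[-2, -0.7, 25, 0, 40], [-2, -0.7, 50, 0, 40], [-2, -0.7, 65, 0, 40], [-2, -0.7, 72, 0, 40], [-2, -0.7, 74.3, 0, 40], [-2, -0.7, 74.3, 0, 40], [-2, -0.7, 74.3, 0, 4], [-2, -0.7, 74.3, 0, 4], [-2, -0.7, 74.3, 0, 4], [-2, -0.7, 74.3, 0, 4], [-2, -0.7, 74.3, 0, 4], [-2, -0.7, 74.3, 0, 4]]' | python3 nudge.py 20; python3 -c "
from h import *
st()"
```

```text
time_s: 28.6
tool_pos: [455.4, 0.7, -15.2]
tool_rot: [1.0, 0.016, 0.0, 0.0]
force: [-0.3, 0.3, 1.0]
finger_gap: 6.2
grip_force: 20.0
(np.float64(-100.8), np.float64(291.4)) -15.2 yaw 0.0319 Fx [-0.3  0.3  1. ] 28.6
```

Gripped (thin handle, gap 6.2). I lift and carry it behind the right lane.

```bash
echo '[[0, 0, -25, 0, 4], [0, 0, -50, 0, 4], [-10, 30, -60, 0, 4], [-20, 75, -60, -0.02, 4], [-30, 120, -60, -0.04, 4], [-40, 165, -60, -0.062, 4], [-50, 210, -60, -0.062, 4], [-60, 255, -60, -0.062, 4], [-68, 300, -60, -0.062, 4], [-73.3, 341.3, -60, -0.062, 4], [-73.3, 341.3, -60, -0.062, 4], [-73.3, 341.3, -60, -0.062, 4]]' | python3 nudge.py 20 | grep -E 'gap|force'; echo '[[0, 0, 20, 0, 4], [0, 0, 40, 0, 4], [0, 0, 50, 0, 4], [0, 0, 50, 0, 4]]' | python3 nudge.py | grep force; cat >> h.py <<'E'
def brush():
    c=arm.camera_params("wrist");im=arm.capture("wrist");save("wb",im)
    h=cv2.cvtColor(im,cv2.COLOR_RGB2HSV)
    m=cv2.inRange(h,(0,150,60),(8,255,255))|cv2.inRange(h,(172,150,60),(180,255,255))
    p,M,s=pose();z=p[2]+25.2
    m[:, :200]=0;m[:,310:]=0;m[206:]=0
    n=cv2.connectedComponentsWithStats(m)[1]
    for r in range(0,206,25):
        k=np.flatnonzero(m[r])
        if len(k):print(r,T(px(c,k.mean(),r,z)),len(k))
E
python3 -c "
from h import *
st();brush();p,M,s=pose();print(rel([*(O-195*ex-44.8*ey),p[2]]))"
```

```text
force: [-0.2, 0.0, -0.4]
finger_gap: 5.8
grip_force: 20.0
force: [0.2, -0.6, 0.4]
grip_force: 20.0
(np.float64(-195.7), np.float64(-42.7)) -6.5 yaw 0.0953 Fx [ 0.2 -0.6  0.4] 30.2
0 (np.float64(-79.8), np.float64(-42.5)) 13
25 (np.float64(-90.5), np.float64(-42.5)) 15
50 (np.float64(-101.4), np.float64(-42.5)) 15
75 (np.float64(-112.6), np.float64(-42.8)) 16
100 (np.float64(-124.1), np.float64(-43.0)) 17
125 (np.float64(-135.9), np.float64(-43.0)) 17
150 (np.float64(-148.1), np.float64(-43.1)) 17
175 (np.float64(-160.7), np.float64(-43.3)) 16
200 (np.float64(-173.8), np.float64(-43.4)) 16
[ 0.1  1.2 -0. ]
```

```bash
echo '[[0, 0.7, 0, 0.004, 4], [0, 1.4, 0, 0.008, 4], [0, 1.4, 5, 0.008, 4], [0, 1.4, 8, 0.008, 4], [0, 1.4, 8, 0.008, 4], [8, 1.4, 8, 0.008, 4], [16, 1.4, 8, 0.008, 4], [24, 1.4, 8, 0.008, 4], [32, 1.4, 8, 0.008, 4], [40, 1.4, 8, 0.008, 4], [40, 1.4, 8, 0.008, 4]]' | python3 nudge.py | grep force; python3 -c "
from h import *
st();brush()"
```

```text
force: [0.2, -0.1, 0.6]
grip_force: 20.0
(np.float64(-153.7), np.float64(-46.4)) -13.3 yaw 0.0868 Fx [ 0.2 -0.1  0.6] 31.35
0 (np.float64(-37.4), np.float64(-47.1)) 13
25 (np.float64(-48.3), np.float64(-47.0)) 15
50 (np.float64(-59.3), np.float64(-46.9)) 15
75 (np.float64(-70.6), np.float64(-46.8)) 17
100 (np.float64(-82.1), np.float64(-47.2)) 17
125 (np.float64(-94.0), np.float64(-47.2)) 17
150 (np.float64(-106.3), np.float64(-47.1)) 17
175 (np.float64(-119.0), np.float64(-47.0)) 17
200 (np.float64(-132.2), np.float64(-47.2)) 16
```

```bash
echo '[[0, -2.1, 0, 0, 4], [8, -2.2, 0, 0, 4], [17, -2.3, 0, 0, 4], [26, -2.3, 0, 0, 4], [35, -2.4, 0, 0, 4], [44, -2.5, 0, 0, 4], [53, -2.5, 0, 0, 4], [62, -2.6, 0, 0, 4], [71, -2.7, 0, 0, 4], [79, -2.7, 0, 0, 4], [79, -2.7, 0, 0, 4], [79, -2.7, 0, 0, 4]]' | python3 nudge.py | grep force; python3 -c "
from h import *
st();brush()"
```

```text
force: [-0.3, -0.2, 0.5]
grip_force: 20.0
(np.float64(-76.3), np.float64(-43.9)) -13.5 yaw 0.086 Fx [-0.3 -0.2  0.5] 32.6
0 (np.float64(40.0), np.float64(-44.7)) 13
25 (np.float64(29.2), np.float64(-44.9)) 14
50 (np.float64(18.2), np.float64(-44.5)) 15
75 (np.float64(6.9), np.float64(-44.7)) 16
100 (np.float64(-4.6), np.float64(-44.8)) 17
125 (np.float64(-16.5), np.float64(-44.7)) 17
150 (np.float64(-28.8), np.float64(-44.7)) 17
175 (np.float64(-41.5), np.float64(-44.6)) 17
200 (np.float64(-54.7), np.float64(-44.7)) 16
```

The brush is centred at -44.7. I lower it to the floor and feel for the stop.

```bash
echo '[[0, 0, 1.4, 0, 4], [0, 0, 1.4, 0, 4], [4, 0, 1.4, 0, 4], [8, 0, 1.4, 0, 4], [9, -0.1, 1.4, 0, 4], [9, -0.1, 1.4, 0, 4], [9, -0.1, 1.4, 0, 4]]' | python3 nudge.py | grep -E 'pos|force:'; echo '[[1, 0, 0, 0, 4], [2, 0, 0, 0, 4], [2, 0, 0, 0, 4], [2, 0, 0, 0, 4]]' | python3 nudge.py | grep -E 'pos|force:'; echo '[[1, 0, 0, 0, 4], [2, 0, 0, 0, 4], [2, 0, 0, 0, 4], [2, 0, 0, 0, 4]]' | python3 nudge.py | grep -E 'pos|force:'
```

```text
tool_pos: [520.2, -330.0, -14.8]
force: [-0.1, 0.8, 0.3]
grip_force: 20.0
tool_pos: [522.3, -330.0, -14.7]
force: [-0.2, 0.3, 0.1]
grip_force: 20.0
tool_pos: [524.3, -329.8, -14.8]
force: [0.6, -0.1, -0.5]
grip_force: 20.0
```

```bash
echo '[[1, 0, 0, 0, 4], [1.5, 0, 0, 0, 4], [1.5, 0, 0, 0, 4], [1.5, 0, 0, 0, 4]]' | python3 nudge.py | grep -E 'pos|force:'; echo '[[1, 0, 0, 0, 4], [1.5, 0, 0, 0, 4], [1.5, 0, 0, 0, 4], [1.5, 0, 0, 0, 4]]' | python3 nudge.py | grep -E 'pos|force:'; python3 -c "
from h import *
st()"
```

```text
tool_pos: [525.5, -329.6, -14.8]
force: [-1.2, -0.1, -0.3]
grip_force: 20.0
tool_pos: [526.9, -329.4, -14.9]
force: [-3.0, -0.6, -0.9]
grip_force: 20.0
(np.float64(-60.5), np.float64(-44.0)) -14.9 yaw 0.0858 Fx [-3.  -0.6 -0.9] 34.95
```

```bash
echo '[[0.6, 0, 0, 0, 4], [1.2, 0, 0, 0, 4], [1.2, 0, 0, 0, 4]]' | python3 nudge.py | grep -E 'pos|force:'; echo '[[0, 0, 0, 0, 4]]' | python3 nudge.py | grep -E 'pos|force:'; echo '[[0, 0, 0, 0, 4]]' | python3 nudge.py | grep -E 'pos|force:'
```

```text
tool_pos: [528.0, -329.3, -14.9]
force: [-3.8, -0.7, -0.1]
grip_force: 20.1
tool_pos: [528.1, -329.4, -14.8]
force: [-4.2, -0.3, 0.3]
grip_force: 20.1
tool_pos: [528.2, -329.4, -14.8]
force: [-3.2, -0.5, -0.5]
grip_force: 20.1
```

The stop yields at about 3.8 N. I release, lift and check both instruments.

```bash
echo '[[0, 0, 0, 0, 12], [0, 0, 0, 0, 20], [0, 0, 0, 0, 20], [0, 0, 0, 0, 20], [0, 0, -5, 0, 20], [0, 0, -30, 0, 20], [0, 0, -70, 0, 20], [-40, 0, -110, 0, 20], [-60, 0, -150, 0, 20], [-60, 0, -190, 0, 20], [-60, 0, -190, 0, 20], [-60, 0, -190, 0, 20]]' | python3 nudge.py | grep -E 'pos|force:'; python3 - <<'E'
from h import *
st();im=arm.capture("wrist");t=arm.capture("top");o=np.zeros((384,800,3),np.uint8);o[:,:512]=im
o[:,512:]=cv2.resize(t[130:250,265:355],(288,384),interpolation=cv2.INTER_CUBIC);save("end",o)
E
```

```text
tool_pos: [469.1, -334.9, 176.6]
force: [0.5, 0.1, -0.9]
grip_force: 0.0
(np.float64(-118.6), np.float64(-44.0)) 176.6 yaw 0.0856 Fx [ 0.5  0.1 -0.9] 36.65
```

View pics/end.png

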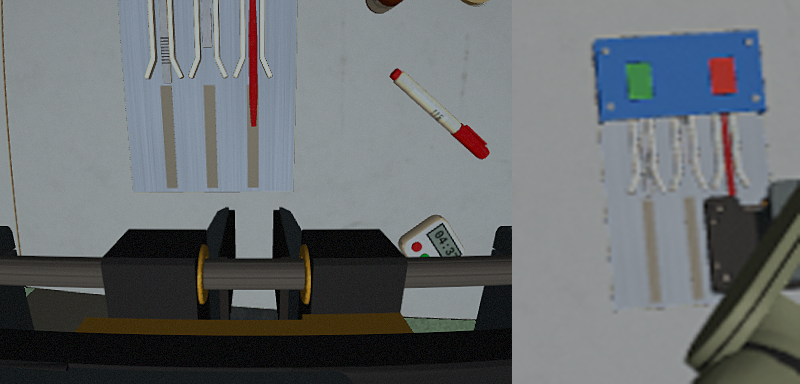

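Both instruments lie in their lanes: the scalpel's heel is at (166,80) in the left lane and the brush's heel at (254,125) in the right. The gripper is clear, so I hand in.

```bash
python3 -c "
from cell import arm
print(arm.hand_in())"
```

```text
the job is handed in; nothing more can be done
None
```

The job is handed in: the scalpel is in the left lane under the green tab (stop felt at about 4 N) and then the brush in the right lane under the red tab (about 3.8 N), both in their lanes with nothing touching them; the scalpel took a second push because its heel slipped under the fingertips on the first.

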